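Clamp a casting mould with the coarse ring only

ROBOT

A 6-joint arm with a two-finger parallel gripper is mounted at the origin on the work surface. World frame = base frame: x ahead of the robot, y to its left, z up, the work surface at z = 0. Lengths are in m, angles in rad, forces in N, time in s.
With the tool pointing down it reaches from about 0.375 to 0.9 m from the base axis. Payload 3.1 kg.
Tool frame: the origin (TCP) lies at the very end of the fingers, on their centre line; the grasp point (between the pads) lies 19 mm behind it; z points along the fingers, y is the direction in which the jaws open and shut (so a half turn about z gives the same grasp; the last joint's range is limited). The gripper opens to 87 mm and grips with 3 to 60 N. Pads are 19 mm wide; open, the fingers measure 117 mm over their backs; the gripper's body (75 mm by 190 mm) begins 51 mm behind the grasp point.
Start: joints at [1.062, 0.527, 1.433, -0, 1.181, -0.178], TCP at [0.202, 0.591, 0.223] pointing down, gripper open.
Joint ranges: [-3.08, 3.08], [-0.75, 2.2], [0.22, 2.44], [-1.43, 4.57], [0, 2.65], [-2.85, 2.85]. Speed limits (rad/s): [2.79, 2.79, 3.14, 3.14, 3.14, 3.14].

INTERFACE

Orientations are given as a unit quaternion [x, y, z, w].
In Python, from rig import robot gives the robot as it stands.
- The arm moves only by the tool send_rows, never from a script. Its argument "plan" is one flat list of numbers, 7 for each row, row after row: the opening, from -1 (shut) to 1 (fully open), then the shift along the tool's x, y, z in mm, then the turn, a rotation vector about the tool's x, y, z in rad. In form: [claw, tx, ty, tz, rx, ry, rz, claw, tx, ty, tz, rx, ry, rz, ...]. A call has 1 to 8 rows; each row shifts and turns the pose as measured when the row begins, along the tool's axes as they then stand; what a row does not reach is not made up. A row lasts 1/10 s, in which the tool goes at most 50 mm and 8.59 degrees, less where a joint would pass 70% of its speed; a pose out of reach is approached as far as the arm can. A call is refused whole if a number of a shift passes 50 or a number of a turn 0.15, either way. A call with a gripper value outside its range is refused whole. The fingers move at their own pace and stop on an object; "force" is the grip in N (left out, the last holds). Time passes only in rows, so rows that do not move let the fingers close. It gives the time, the measured TCP pose, the force and the opening at its end, in the units of the state.
- robot.get_obs(): the state, without advancing time (a new reading comes with each control period).
- robot.camera(name): name is "side" or "top"; returns (picture, depth): 384x512x3 uint8, red, green, blue; 384x512 float32, m along the optical axis (not along the pixel's ray), 0 where there is no reading.
- robot.camera_model(name): a dict with "K" (3x3 intrinsics, pixels), "position" and "attitude" of the camera in the world. Camera axes: x right, y down, z forward; pixel columns grow to the right and rows downward; lengths in m; the calibration is good to about 2 mm. A picture is of the moment at which its call begins. camera_model takes no time and is no camera call.
- robot.hand_in(): hands the job in, once; it reports no verdict.
The state is a dict: "time": time; "q": joint angles; "joint_velocities": joint speeds; "joint_torque": joint torques, N m; "position": TCP position; "tool_rot": TCP orientation; "ft_force": force on the tool from outside, world axes, zero at the start; "moment": the same for the moment, N m; "grip_width": finger opening in m.
Only numpy, scipy, OpenCV 4.12 (cv2) and the standard library are available. Lean on these libraries where they do the work, as an engineer would, in place of code of your own. Each camera call takes 0.05 s, during which the arm holds its last target. There are 200 camera calls.

TASK

Stand the closed plaster mould upright between the two jaws of the bench clamp, centred and square to them, then turn only the big outer hexagonal ring clockwise until the mould is held snugly against the fixed jaw, at about 15 newtons (the plaster cracks at 40). The small round fine knob on top of the ring is already set and must stay as it is; leave the can, the cup and the tray where they are, and let go at the end.

Things in the scene. Friction and masses are not known exactly. Their poses are not given: they have to be found in the camera images.
- clamp: Grey bench clamp, fixed; origin at the centre of the underside of its base plate (120 mm along x, 300 mm along y, 20 mm thick), z up. The mould stands on the plate between the jaws at x = 0: the fixed jaw's face is at y = -100 mm; facing it, a sliding aluminium jaw 50 mm wide, 36 tall. Knob axis upright at x = 0, y = +85 mm on a 74 mm square housing, top at z = 42 mm, with a 36 mm neck to the ring
- backjaw: Fixed jaw, dark steel, 50 mm wide (along the clamp's x), 40 mm tall; origin on the plate's top, 12 mm behind the middle of its face. Axes as the clamp's
- ring (a joint): Turn of the outer ring in rad, 0 to 2.6, growing clockwise from above: 12 mm of jaw travel per rad. Jaws are 71 mm apart at 0, 60 to 64 mm at the start. Once on the mould the jaw is sprung: 8 N more per mm. Friction of 0.45 N m keeps the ring where left; each N of clamping adds 0.012 N m, both to the torque that turns it and to that felt at rest after a step (friction may then act the other way)
- ring_grip (a point): Centre of the outer ring, on the knob axis at mid height (70 mm above the table). The ring is a bare aluminium hexagon, 24 mm tall (58 to 82 mm above the table), 56 mm over its flats, 65 mm over its corners. The point turns with the ring; its own +y and -y point at two opposite flats (at ring = 0 along the clamp's y)
- fine (a joint): Turn of the inner fine knob in rad, clockwise from above. It turns at a light touch and must stay put (within about 0.15 rad)
- fine_mark (a point): White mark on the top of the inner fine knob, 12 mm from the knob axis and 100 mm above the table. The knob is round, black plastic, 28 mm in diameter and stands 18 mm above the ring
- mould: Closed plaster mould, loose off-white block of two halves with a dark gasket between, 0.3 kg. 60 mm along its x, 45 mm tall; hand-made, so its thickness along y is anything from 47 to 53 mm. Origin under it, 24.5 mm from its -y face, z up; pour hole in the top. It is clamped across its y faces: its y goes along the clamp's y, either way round; held by its x faces the fingers clear the jaws
- can: Yellow spray can, 66 mm in diameter, 190 mm tall, standing; origin at the centre of its underside. Leave alone
- cup: White plastic mixing cup, 76 mm over the rim, 85 mm tall; origin at the centre of its underside. Leave alone
- tray: Open cardboard tray, 170 x 170 x 40 mm; origin at the centre of its underside. Leave alone
Things that resemble listed ones, but are neither listed nor needed, are in the scene too. There is more than one size of the mould; the job needs the middle-sized.

How it is judged:
On the way, in this order (a step that is already met when the one before it is completed fails the run):
1. the mould stands on the plate between the jaws and is let go, not yet clamped (x of mould in the frame of clamp between -0.012 and 0.012 m and z of mould in the frame of clamp between 0.017 and 0.0235 m and y of mould in the frame of clamp between -0.08 and -0.05 m and angle between mould's own z axis and vertical below 0.06 rad and contact force between the fingers and mould below 0.3 N and contact force between mould and backjaw below 3 N), for 0.2 s.
2. the mould is clamped against the fixed jaw (contact force between mould and backjaw above 8 N), for 0.2 s.
At the end, for the whole second after the job is handed in: The mould stands upright on the clamp's plate (tilt under 0.06 rad), at most 12 mm off the clamp's middle line, square to the jaws within 0.08 rad, clamped with 8 to 23 N against the fixed jaw; the mark on the fine knob is within 2 mm of its start; all at rest (x of mould in the frame of clamp between -0.012 and 0.012 m and z of mould in the frame of clamp between 0.017 and 0.0235 m and y of mould in the frame of clamp between -0.08 and -0.05 m and angle between mould's own z axis and vertical below 0.06 rad and angle between the y axis of mould and the y axis of clamp, either way round below 0.08 rad and contact force between mould and backjaw between 8 and 23 N and distance of fine_mark from where it was at the start of the episode below 0.002 m and linear speed of mould below 0.01 m/s and velocity of joint ring below 0.05 rad/s); the robot touches nothing.
It fails at once if the mould is cracked: more than 40 N between it and the fixed jaw (contact force between mould and backjaw above 40 N).
It fails at once if the inner fine knob is turned or dragged along (its mark moves more than 2 mm) (distance of fine_mark from where it was at the start of the episode above 0.002 m).
It fails at once if the can, the cup or the tray is displaced by more than 15 mm (distance of any of can, cup, tray from where it was at the start of the episode above 0.015 m).
It also fails if it takes over 58 s, if anything falls off the work surface, if the arm or the gripper's body presses on something with over 40 N, if the wrist force passes 120 N, or if a joint passes its speed limit or range.

## Working session

There is one attempt and no reset: what is moved stays moved. The work goes in short steps, Python scripts to look and compute and a tool call to move; the robot and the scene stay as the last step left them, time stands still between calls to the robot, and variables do not carry over. Pictures are saved under pics/ and viewed, about 8 in all and at most 12, crops included, and the job is handed in when it is done.

Besides the shell and the picture viewer there is one more tool, called after "Call:" as name(argument=value, ...) on one line, values as JSON. send_rows: Moves the arm, as the interface text tells. Its arguments: {"type":"object","properties":{"plan":{"type":"array"},"force":{"type":"number"}},"required":["plan"]}

```bash
ls; mkdir -p pics; cat > h.py <<'E'
import numpy as np,cv2
from scipy.spatial.transform import Rotation as R
from rig import robot
def snap(n,f):
    im,d=robot.camera(n); cv2.imwrite('pics/'+f+'.png',im[:,:,::-1]); np.save('pics/'+f+'.npy',d); return im,d
def rot(m):
    a=np.array(m['attitude'],float); return R.from_quat(a).as_matrix() if a.size==4 else a.reshape(3,3)
def px(n,u,v,d):
    m=robot.camera_model(n);K=np.array(m['K']);return rot(m)@(np.array([(u-K[0,2])/K[0,0],(v-K[1,2])/K[1,1],1])*d)+m['position']
def pz(n,u,v,z):
    p0=np.array(robot.camera_model(n)['position']);r=px(n,u,v,1)-p0;return p0+r*(z-p0[2])/r[2]
def cloud(n,d):
    m=robot.camera_model(n);K=np.array(m['K']);v,u=np.indices(d.shape)
    c=np.stack([(u-K[0,2])/K[0,0]*d,(v-K[1,2])/K[1,1]*d,d],-1);return c@rot(m).T+m['position']
E
python3 - <<'E'
from h import *
for n in('top','side'):
    snap(n,n+'0');print(robot.camera_model(n))
a=cv2.imread('pics/top0.png');cv2.imwrite('pics/top0b.png',cv2.resize(a,(800,600)))
print(robot.get_obs())
E
```

```text
pics
{'K': array([[401.32191512,   0.        , 258.13363287],
       [  0.        , 401.32191512, 193.31310257],
       [  0.        ,   0.        ,   1.        ]]), 'position': array([ 0.3562066 , -0.01018916,  1.31178464]), 'attitude': array([-0.69482298,  0.71382877, -0.06620557,  0.05732657])}
{'K': array([[398.4657038 ,   0.        , 257.5358758 ],
       [  0.        , 398.4657038 , 195.50152124],
       [  0.        ,   0.        ,   1.        ]]), 'position': array([ 0.34728922, -0.91982026,  0.99920044]), 'attitude': array([ 0.91573196, -0.11401288,  0.04626016, -0.38248666])}
{'time': 0.1, 'q': array([ 1.06251440e+00,  5.28388636e-01,  1.43373309e+00,  1.65643390e-06,
        1.18136583e+00, -1.78495787e-01]), 'joint_velocities': array([-0.00413582, -0.00039926, -0.00229987,  0.00028559, -0.00129495,
        0.00110297]), 'joint_torque': array([-2.32230750e-04, -4.40984452e+01, -1.77151090e+01,  6.34638243e-02,
        5.34430076e-02, -5.15366310e-05]), 'position': array([0.20205942, 0.5907735 , 0.22167305]), 'tool_rot': array([ 1.64147090e-01,  9.86435419e-01, -8.91877689e-04, -3.19708161e-04]), 'ft_force': array([-0.8941114 ,  0.29684768,  0.08316852]), 'moment': array([-0.00902918, -0.00043252,  0.01918555]), 'grip_width': 0.08697737542754304}
```

View pics/top0b.png

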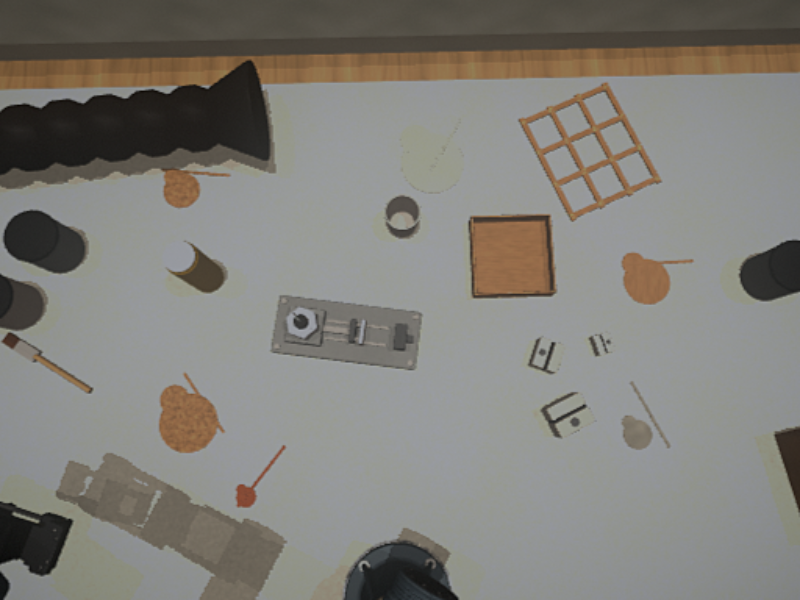

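View pics/side0.png

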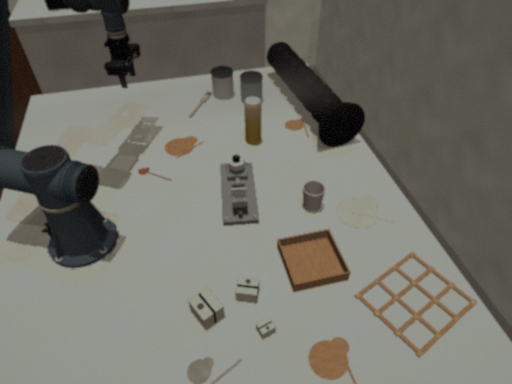

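The moulds in the top view (800x600) are at (545,355), (600,343) and (568,415). The one at (545,355) looks middle-sized, so I'll check it by size and in an enlarged crop. The clamp is at (347,332): ring on the left at (301,322), fixed jaw on the right at (402,337).

```bash
python3 - <<'E'
from h import *
a=cv2.imread('pics/top0.png');d=np.load('pics/top0.npy')
A=a[185:245,170:275];B=a[205:290,325:405]
A=cv2.resize(A,(788,450),interpolation=cv2.INTER_CUBIC);B=cv2.resize(B,(424,450),interpolation=cv2.INTER_CUBIC)
w=np.hstack([A,B]);w=cv2.resize(w,(800,int(450*800/w.shape[1])));print(w.shape, 800/(788+424)*7.5)
cv2.imwrite('pics/crop1.png',w)
c=cloud('top',d);z=c[...,2];print('table z',np.median(z[240:260,300:330]))
def blob(r0,r1,c0,c1,zl,zh,nm):
    m=np.zeros(z.shape,np.uint8);m[r0:r1,c0:c1]=((z>zl)&(z<zh))[r0:r1,c0:c1]
    n,l,s,_=cv2.connectedComponentsWithStats(m)
    for i in range(1,n):
        if s[i,4]<12: continue
        p=c[l==i];rc=cv2.minAreaRect((p[:,:2]*1000).astype(np.float32))
        print(nm,s[i],np.round(p.mean(0)*1000,1),np.round(rc[0],1),np.round(rc[1],1),round(rc[2],1),'zmed',np.round(np.median(p[:,2])*1000,1))
blob(200,300,325,410,.015,.09,'mould')
blob(180,245,165,280,.012,.028,'plate')
blob(180,245,165,280,.035,.05,'h40')
blob(180,245,165,280,.050,.07,'jaw')
blob(180,245,165,280,.075,.09,'ring')
blob(180,245,165,280,.091,.12,'fine')
E
```

```text
(297, 800, 3) 4.9504950495049505
table z 0.0009527317089644827
mould [378 212  16  16 159] [ 485.9 -437.2   31. ] [ 486.4 -438.9] [41.4 35.9] 14.1 zmed 31.9
mould [339 216  23  23 355] [ 464.2 -317.2   43.2] [ 465.  -319.8] [52.5 60.2] 67.5 zmed 45.0
mould [347 251  34  29 597] [ 344.1 -349.    55. ] [ 344.  -352.7] [64.2 77.2] 25.3 zmed 57.7
plate [ 174  189   96   48 2480] [521.8  78.   20.8] [525.8  89.8] [300.1 120.6] 81.3 zmed 20.9
plate [228 209   3   7  17] [525.1  66.3  21.6] [525.2  66.2] [ 6.6 19.3] 85.8 zmed 21.5
h40 [185 196   7   5  20] [572.7 198.6  41.9] [574.  198.1] [ 9.9 22.6] 41.5 zmed 42.0
h40 [182 197  29  24 215] [526.9 162.8  42.1] [537.4 168. ] [84.4 74.1] 80.4 zmed 42.5
h40 [260 214   5   5  21] [505.7 -39.4  41.1] [506.3 -39.6] [12.9 12.4] 87.7 zmed 40.6
jaw [223 204   7  15  59] [523.   75.5  57.7] [523.1  75.8] [15.  45.3] 74.9 zmed 57.8
jaw [230 204   4  16  42] [520.3  56.   58.5] [521.3  55.6] [ 7.9 47.6] 81.3 zmed 58.6
jaw [252 207   9  17 121] [508.1 -20.7  60.9] [508.9 -20.7] [23.2 50.3] 82.1 zmed 61.2
ring [184 197  19  20 220] [537.3 172.6  82.6] [537.2 173.5] [59.8 55.9] 3.7 zmed 82.5
fine [188 201   9  10  67] [538.1 173.2 101.2] [538.1 172.7] [26.  25.6] 43.7 zmed 101.3
```

View pics/crop1.png

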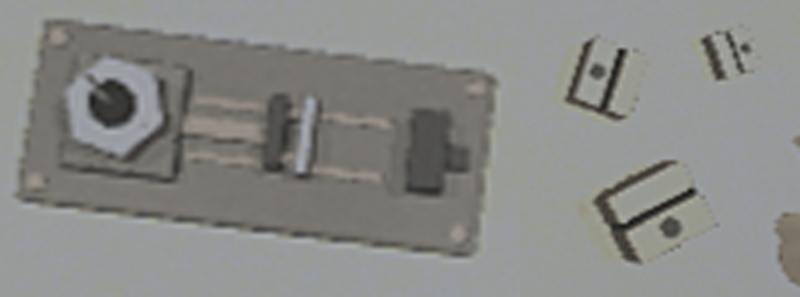

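The crop shows three moulds at (603,78), (728,52) and (655,210). The first is the one meant: it measures about 60 × 52 mm and 45 mm tall, against 32 and 58 mm tall for the others. Its seam runs (625,50)–(603,105), so mould x is at about -22°. The clamp fits too: knob axis, fixed jaw and plate size agree with the given dimensions to within 1 mm. I'll refine the mould top and check the can.

```bash
python3 - <<'E'
from h import *
d=np.load('pics/top0.npy');c=cloud('top',d);z=c[...,2]
m=np.zeros(z.shape,bool);m[210:242,335:366]=abs(z[210:242,335:366]-.0455)<.006
p=(c[m]*1000);rc=cv2.minAreaRect(p[:,:2].astype(np.float32));print(rc,p.mean(0),m.sum())
q=p[:,:2];a=np.radians(-22.5)
for a in np.radians([-25,-22.5,-20]):
    u=q@[np.cos(a),np.sin(a)];w=q@[-np.sin(a),np.cos(a)];print(np.degrees(a),np.percentile(u,[1,99]),np.percentile(w,[1,99]))
m=np.zeros(z.shape,bool);m[140:190,95:150]=z[140:190,95:150]>.17
print('can',c[m].mean(0))
print('clamp dir',robot.get_obs()['time'])
E
```

```text
((464.9059753417969, -319.82525634765625), (52.19499969482422, 60.18593978881836), 66.97509002685547) [ 464.46390342 -319.62700347   45.51076092] 309
-25.0 [527.14572517 585.97954536] [-118.67077128  -67.59422998]
-22.5 [522.25528387 580.92576422] [-142.98794143  -92.47068976]
-20.0 [516.44064371 575.22026819] [-166.97284345 -116.16471097]
can [0.63921168 0.36675316 0.22385063]
clamp dir 0.1
```

Call:
send_rows(plan=[1,-34,-31,0,0,0,0,1,-34,-31,0,0,0,0,1,-34,-31,0,0,0,0,1,-34,-31,0,0,0,0,1,-34,-31,0,0,0,0,1,-34,-31,0,0,0,0,1,-34,-31,0,0,0,0,1,-34,-31,0,0,0,0], force=20)

```text
time: 0.9
position: [0.3819, 0.2624, 0.2184]
tool_rot: [0.158, 0.987, -0.001, -0.001]
ft_force: [0.8, 0.7, -0.2]
grip_width: 0.087
```

Call:
send_rows(plan=[1,-34,-31,0,0,0,0,1,-34,-31,0,0,0,0,1,-34,-31,0,0,0,0,1,-17,-44,0,0,0,0,1,-17,-44,0,0,0,0,1,-17,-44,0,0,0,0,1,-17,-44,0,0,0,0,1,-17,-44,0,0,0,0])

```text
time: 1.7
position: [0.4658, -0.1084, 0.2174]
tool_rot: [0.158, 0.987, 0.0, -0.0]
ft_force: [1.2, 0.5, 1.0]
grip_width: 0.0871
```

Call:
send_rows(plan=[1,-13,-40,0,0,0,0.04,1,-13,-41,0,0,0,0.04,1,-13,-41,0,0,0,0,1,-13,-41,20,0,0,0,1,-13,-40,40,0,0,0,1,0,0,40,0,0,0,1,0,0,0,0,0,0])

```text
time: 2.4
position: [0.4513, -0.3326, 0.1208]
tool_rot: [0.204, 0.979, -0.002, 0.003]
ft_force: [-0.2, 0.9, -0.9]
grip_width: 0.0868
```

```bash
cat > st.py <<'E'
from h import *
import sys
o=robot.get_obs();r=R.from_quat(o['tool_rot']).as_matrix()
print(o['time'],np.round(o['position']*1000,1),'yaw y',round(np.degrees(np.arctan2(r[1,1],r[0,1])),2),'tilt',np.round(r[:2,2],4),'w',round(o['grip_width']*1000,2),'F',o['ft_force'].round(2),'M',o['moment'].round(3),'q6',o['q'][5].round(2))
if len(sys.argv)>3:
    t=np.array([float(x) for x in sys.argv[1:4]]);print('tool shift',np.round(r.T@(t-o['position']*1000),1))
    if len(sys.argv)>4: print('rz',np.round(np.radians(-(float(sys.argv[4])-np.degrees(np.arctan2(r[1,1],r[0,1])))),3))
E
python3 st.py 465 -320 12 67.2
```

```text
2.4 [ 451.3 -332.6  120.8] yaw y 66.48 tilt [ 0.0052 -0.006 ] w 86.79 F [-0.18  0.94 -0.93] M [0.069 0.034 0.021] q6 -1.99
tool shift [ -6.8  17.4 108.7]
rz -0.013
```

Call:
send_rows(plan=[1,-7,17,0,0,0,-0.01,1,0,0,0,0,0,0,1,0,0,30,0,0,0,1,0,0,0,0,0,0])

```text
time: 2.8
position: [0.4658, -0.32, 0.0939]
tool_rot: [0.198, 0.98, -0.003, 0.004]
ft_force: [-0.2, 0.1, 0.1]
grip_width: 0.087
```

```bash
python3 st.py 465 -320 12 67.2; python3 -c "
from h import *
for n in ('top','side'):
    im,d=snap(n,n+'1')
a=cv2.imread('pics/side1.png')[200:340,150:320];b=cv2.imread('pics/top1.png')[185:285,305:425]
cv2.imwrite('pics/c2.png',np.hstack([cv2.resize(a,(425,350),interpolation=2),cv2.resize(b,(375,350),interpolation=2)]))"
```

```text
2.8 [ 465.8 -320.    93.9] yaw y 67.18 tilt [ 0.0064 -0.0083] w 87.01 F [-0.19  0.14  0.06] M [0.06  0.011 0.014] q6 -1.97
tool shift [ 1.5  0.1 81.8]
rz -0.0
```

View pics/c2.png

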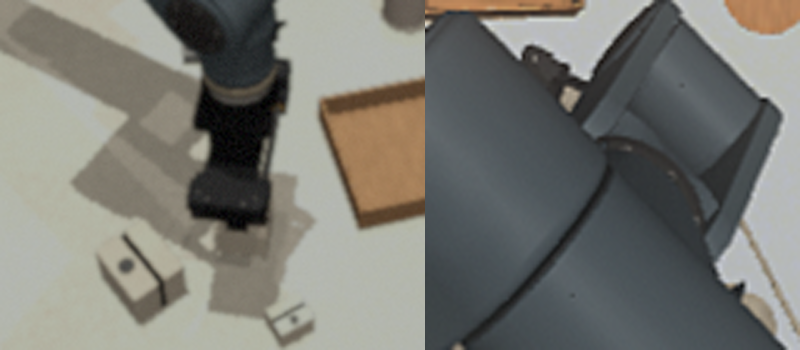

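The crop shows the gripper directly over the mould, which it hides. The large and small moulds beside it, at (140,275) and (290,322), are clear. Next I'll go down and squeeze the y faces to measure the thickness.

Call:
send_rows(plan=[1,1,0,30,-0.005,0.009,0,1,0,0,30,0,0,0,1,0,0,20,0,0,0,1,0,0,0,0,0,0,-1,0,0,0,0,0,0,-1,0,0,0,0,0,0,-1,0,0,0,0,0,0,-1,0,0,0,0,0,0], force=10)

```text
time: 3.7
position: [0.476, -0.3307, 0.0307]
tool_rot: [0.197, 0.98, -0.01, 0.015]
ft_force: [0.8, 2.2, 0.2]
grip_width: 0.063
```

Call:
send_rows(plan=[-1,0,0,0,0,0,0,-1,0,0,0,0,0,0,-1,0,0,0,0,0,0,-1,0,0,0,0,0,0])

```text
time: 4.1
position: [0.4763, -0.3306, 0.0316]
tool_rot: [0.197, 0.98, -0.01, 0.015]
ft_force: [1.0, 0.6, -1.1]
grip_width: 0.052
```

```bash
python3 st.py 465 -320 12 67.2
```

```text
4.1 [ 476.3 -330.6   31.6] yaw y 67.28 tilt [ 0.0255 -0.0265] w 52.04 F [ 1.04  0.6  -1.14] M [ 0.048 -0.103 -0.02 ] q6 -1.97
tool shift [15.2  5.7 19. ]
rz 0.001
```

```bash
python3 -c "
from h import *
print(robot.get_obs()['q'].round(3),robot.get_obs()['joint_velocities'].round(3),robot.get_obs()['joint_torque'].round(2))"
```

```text
[-0.799  0.735  1.711 -0.     0.66  -1.974] [-0.     0.001 -0.003  0.003 -0.001  0.001] [-4.100e-01 -4.492e+01 -9.170e+00 -2.000e-01  2.000e-02 -1.000e-02]
```

Call:
send_rows(plan=[1,0,0,0,0,0,0,1,0,0,0,0,0,0,1,0,0,0,-0.015,0.034,0,1,0,0,0,0,0,0,1,8,3,0,0,0,0,1,7,3,0,0,0,0,1,0,0,0,0,0,0])

```text
time: 4.8
position: [0.4626, -0.3178, 0.0315]
tool_rot: [0.197, 0.98, 0.0, -0.001]
ft_force: [-0.2, 0.2, 0.5]
grip_width: 0.0864
```

```bash
cat >> st.py <<'E'
b=np.cross(r[:,2],[0,0,-1]);print('untilt',np.round(r.T@b,3)[:2])
E
python3 st.py 465 -320 12 67.2
```

```text
4.8 [ 462.6 -317.8   31.5] yaw y 67.31 tilt [-0.0019  0.0014] w 86.41 F [-0.17  0.23  0.49] M [ 0.005 -0.006  0.004] q6 -1.98
tool shift [-3.1 -1.1 19.4]
rz 0.002
untilt [ 0.001 -0.002]
```

Call:
send_rows(plan=[1,0,0,10,0,0,0,1,0,0,10,0,0,0,1,0,0,0,0,0,0,-1,0,0,0,0,0,0,-1,0,0,0,0,0,0,-1,0,0,0,0,0,0,-1,0,0,0,0,0,0,-1,0,0,0,0,0,0])

```text
time: 5.6
position: [0.4626, -0.3179, 0.0094]
tool_rot: [0.197, 0.981, 0.0, -0.001]
ft_force: [-1.0, -2.0, -0.9]
grip_width: 0.0552
```

Call:
send_rows(plan=[-1,0,0,0,0,0,0,-1,0,0,0,0,0,0,-1,0,0,0,0,0,0,-1,0,0,0,0,0,0])

```text
time: 6.0
position: [0.4626, -0.3181, 0.0094]
tool_rot: [0.197, 0.98, -0.0, -0.001]
ft_force: [-0.2, -0.5, -1.1]
grip_width: 0.052
```

```bash
python3 st.py 465 -320 12 67.2
```

```text
6.0 [ 462.6 -318.1    9.4] yaw y 67.33 tilt [-0.0011  0.0002] w 51.98 F [-0.2  -0.55 -1.09] M [-0.094  0.017  0.003] q6 -1.98
tool shift [-2.9 -0.8 -2.6]
rz 0.002
untilt [-0.    -0.001]
```

Mould thickness is 52.0 mm. Now I'll open, rise, make a quarter turn and grip the x faces.

Call:
send_rows(plan=[1,0,0,0,0,0,0,1,0,0,0,0,0,0,1,0,0,-20,0,0,0,1,0,0,-25,0,0,0,1,0,0,-15,0,0,0.14,1,0,0,0,0,0,0.14,1,0,0,0,0,0,0.14,1,0,0,0,0,0,0.14])

```text
time: 6.8
position: [0.4626, -0.3172, 0.0725]
tool_rot: [0.469, 0.883, 0.0, -0.001]
ft_force: [0.6, -0.5, -0.0]
grip_width: 0.0865
```

Call:
send_rows(plan=[1,0,0,0,0,0,0.14,1,0,0,0,0,0,0.14,1,0,0,0,0,0,0.14,1,0,0,0,0,0,0.14,1,0,0,0,0,0,0.14,1,0,0,0,0,0,0.14,1,0,0,0,0,0,0.14,1,0,0,0,0,0,0])

```text
time: 7.6
position: [0.4623, -0.316, 0.0738]
tool_rot: [0.841, 0.541, 0.0, -0.001]
ft_force: [0.7, -0.6, 0.0]
grip_width: 0.087
```

```bash
python3 st.py 463.5 -318.2 13 -22.67
```

```text
7.6 [ 462.3 -316.    73.8] yaw y -24.55 tilt [-0.001   0.0019] w 87.05 F [ 0.69 -0.61  0.03] M [-0.078  0.145 -0.021] q6 -0.37
tool shift [-1.6  2.1 60.8]
rz -0.033
untilt [-0.002 -0.001]
```

Call:
send_rows(plan=[1,-2,3,0,0,0,-0.033,1,0,0,0,0,0,0,1,0,0,15,0,0,0,1,0,0,15,0,0,0,1,0,0,15,0,0,0,1,0,0,12,0,0,0,1,0,0,0,0,0,0])

```text
time: 8.3
position: [0.4644, -0.3188, 0.016]
tool_rot: [0.828, 0.56, 0.0, -0.0]
ft_force: [0.3, -0.9, -0.1]
grip_width: 0.0869
```

```bash
python3 st.py 464.5 -318.9 13 -22.67
```

```text
8.3 [ 464.4 -318.8   16. ] yaw y -21.84 tilt [0.0002 0.0008] w 86.88 F [ 0.26 -0.86 -0.05] M [-0.055  0.128  0.027] q6 -0.42
tool shift [-0.1  0.1  3. ]
rz 0.014
untilt [-0.    -0.001]
```

Call:
send_rows(plan=[1,0,0,0,0,0,0.014,-1,0,0,0,0,0,0,-1,0,0,0,0,0,0,-1,0,0,0,0,0,0,-1,0,0,0,0,0,0,-1,0,0,0,0,0,0,-1,0,0,0,0,0,0,-1,0,0,0,0,0,0], force=30)

```text
time: 9.1
position: [0.4652, -0.3194, 0.018]
tool_rot: [0.832, 0.555, 0.001, 0.001]
ft_force: [-0.5, 0.6, -1.8]
grip_width: 0.0599
```

Call:
send_rows(plan=[-1,0,0,-10,0,0,0,-1,0,0,-20,0,0,0,-1,0,0,-30,0,0,0,-1,0,0,-30,0,0,0,-1,0,0,-15,0,0,0,-1,0,0,0,0,0,0])

```text
time: 9.7
position: [0.4633, -0.3175, 0.1267]
tool_rot: [0.832, 0.555, 0.0, -0.002]
ft_force: [-0.1, -0.1, -3.9]
grip_width: 0.0595
```

```bash
python3 st.py 515.4 21.3 120 -8.7; python3 -c "
from h import *
import numpy as np
e=np.array([np.cos(np.radians(81.3)),np.sin(np.radians(81.3))]);print(np.array([525.8,89.8])-69.5*e)"
```

```text
9.7 [ 463.3 -317.5  126.7] yaw y -22.64 tilt [-0.0022  0.0036] w 59.55 F [-0.13 -0.11 -3.92] M [-0.114  0.098  0.02 ] q6 -0.41
tool shift [332.7 -82.3   7.8]
rz -0.243
untilt [-0.003 -0.002]
[515.28737299  21.09967487]
```

Call:
send_rows(plan=[-1,30,-8,0,0,0,0,-1,40,-10,0,0,0,0,-1,45,-11,0,0,0,0,-1,45,-11,0,0,0,0,-1,45,-11,0,0,0,0,-1,45,-11,0,0,0,0,-1,35,-9,0,0,0,0,-1,25,-6,0,0,0,0])

```text
time: 10.5
position: [0.5112, 0.0041, 0.1226]
tool_rot: [0.835, 0.55, -0.002, -0.002]
ft_force: [0.4, 0.1, -3.1]
grip_width: 0.0596
```

Call:
send_rows(plan=[-1,0,0,0,0,0,-0.12,-1,0,0,0,0,0,-0.12,-1,0,0,0,0,0,0])

```text
time: 10.8
position: [0.5085, 0.0101, 0.1201]
tool_rot: [0.758, 0.652, -0.003, -0.005]
ft_force: [-0.0, 0.5, -3.5]
grip_width: 0.0598
```

```bash
python3 st.py 515.3 21.1 70 -8.7
```

```text
10.8 [508.5  10.1 120.1] yaw y -8.59 tilt [-0.0118  0.0035] w 59.78 F [-0.04  0.46 -3.48] M [-0.125  0.042 -0.013] q6 -0.05
tool shift [11.8  5.7 50.1]
rz 0.002
untilt [-0.012 -0.002]
```

Call:
send_rows(plan=[-1,11,6,0,-0.012,-0.002,0.002,-1,0,0,0,0,0,0,-1,0,0,12,0,0,0,-1,0,0,12,0,0,0,-1,0,0,6,0,0,0,-1,0,0,0,0,0,0])

```text
time: 11.4
position: [0.5159, 0.0202, 0.0863]
tool_rot: [0.762, 0.648, -0.001, -0.0]
ft_force: [-1.0, 0.4, -2.1]
grip_width: 0.0598
```

```bash
python3 st.py 515.3 21.1 38.5 -8.7;  python3 -c "
from h import *
for n in ('top','side'):
    im,d=snap(n,n+'2')
a=cv2.imread('pics/side2.png')[140:230,200:280];b=cv2.imread('pics/top2.png')[180:250,165:285]
cv2.imwrite('pics/c3.png',np.hstack([cv2.resize(a,(320,360),interpolation=2),cv2.resize(b,(480,360),interpolation=2)]))"
```

```text
11.4 [515.9  20.2  86.3] yaw y -9.27 tilt [-0.0015 -0.0002] w 59.76 F [-0.96  0.42 -2.12] M [-0.063  0.083  0.004] q6 -0.02
tool shift [ 0.9 -0.7 47.8]
rz -0.01
untilt [-0.001  0.   ]
```

View pics/c3.png

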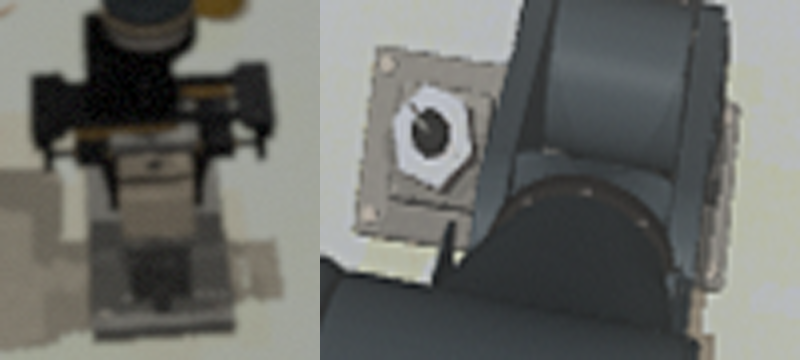

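The left part of the crop shows the mould held at (158,190), laterally centred over the fixed jaw at (160,275). The side-view depths give the gap along the clamp y.

```bash
python3 - <<'E'
from h import *
d=np.load('pics/side2.npy');c=cloud('side',d)*1000
a=np.radians(81.3);e=np.array([np.cos(a),np.sin(a)]);f=np.array([np.sin(a),-np.cos(a)])
o=np.array([525.8,89.8])
for v in range(178,228,2):
    p=c[v,240];q=p[:2]-o;print(v,'y',round(q@e,1),'x',round(q@f,1),'z',round(p[2],1))
E
```

```text
178 y 51.3 x 12.2 z 25.9
180 y -55.1 x 8.3 z 113.4
182 y -64.6 x 7.7 z 113.2
184 y -71.0 x 7.2 z 110.2
186 y -79.8 x 6.6 z 109.5
188 y -92.5 x 5.9 z 112.6
190 y -95.9 x 5.5 z 107.0
192 y -95.5 x 5.2 z 97.6
194 y -96.2 x 4.9 z 89.2
196 y -95.8 x 4.6 z 79.7
198 y -92.3 x 4.4 z 66.9
200 y -56.3 x 5.2 z 21.2
202 y -104.3 x 3.4 z 60.4
204 y -113.7 x 2.8 z 60.5
206 y -119.6 x 2.3 z 57.3
208 y -120.0 x 2.0 z 48.2
210 y -123.0 x 1.6 z 41.8
212 y -126.6 x 1.2 z 36.1
214 y -136.9 x 0.6 z 37.5
216 y -136.8 x 0.3 z 27.7
218 y -138.3 x -0.1 z 19.6
220 y -147.2 x -0.7 z 19.7
222 y -146.8 x -1.0 z 9.3
224 y -144.1 x -1.3 z -3.7
226 y -155.5 x -1.9 z -0.7
```

```bash
python3 - <<'E'
from h import *
a=np.radians(81.3);e=np.array([np.cos(a),np.sin(a)]);f=np.array([np.sin(a),-np.cos(a)]);o=np.array([525.8,89.8])
for n in ('side','top'):
    c=cloud(n,np.load(f'pics/{n}0.npy'))*1000;z=c[...,2];q=c[...,:2]-o;y=q@e;x=q@f
    w=(abs(x)<70)&(abs(y)<165)
    def rep(nm,m):
        if m.sum(): print(n,nm,m.sum(),'y',np.percentile(y[m],[2,50,98]).round(1),'x',np.percentile(x[m],[2,50,98]).round(1),'z',np.median(z[m]).round(1))
    rep('plate',w&(abs(z-20)<5))
    rep('jawtop',w&(abs(z-60)<3.5)&(y<-90)&(abs(x)<28))
    rep('jawback',w&(z>44)&(z<56)&(y<-108)&(y>-135)&(abs(x)<22))
    rep('mjaw top',w&(abs(z-57)<6)&(y>-60)&(y<0)&(abs(x)<28))
    rep('mjaw face',w&(z>28)&(z<50)&(y>-60)&(y<-20)&(abs(x)<22))
    rep('ring',w&(abs(z-82)<4)&(y>40))
    rep('fine',w&(abs(z-100)<4)&(y>40))
    # mould original
    q=c[...,:2]-np.array([465.2,-319]);b=np.radians(67.33);yy=q@[np.cos(b),np.sin(b)];xx=q@[np.sin(b),-np.cos(b)]
    m=(abs(z-45)<4)&(abs(yy)<45)&(abs(xx)<45);print(n,'mould top',yy[m].min(),np.percentile(yy[m],[2,98]).round(1),np.percentile(xx[m],[2,98]).round(1),np.median(z[m]))
E
```

```text
side plate 1225 y [-148.2  -41.5  135.1] x [-56.8  -3.1  59.2] z 18.8
side jawtop 77 y [-125.4 -112.   -99.8] x [-23.4  -0.9  24.4] z 59.2
side jawback 39 y [-125.5 -121.6 -108.5] x [-21.2  -0.3  19.4] z 50.9
side mjaw top 83 y [-39.6 -29.3  -6.5] x [-23.    2.   24.8] z 55.4
side mjaw face 60 y [-39.6 -36.  -31.3] x [-20.6   2.3  21. ] z 39.6
side ring 92 y [ 55.7  76.5 106.8] x [-24.5   0.2  26.7] z 80.9
side fine 33 y [71.2 84.6 94.7] x [-11.9  -0.6  13.2] z 98.8
side mould top -27.293541015972597 [-26.1  24.5] [-27.9  29.4] 43.99621105138313
top plate 2317 y [-145.6  -20.7  144.5] x [-58.5  -6.4  57.9] z 20.8
top jawtop 92 y [-123.3 -111.8 -100.7] x [-24.3   1.4  24.1] z 60.8
top jawback 7 y [-131.1 -126.8 -110.5] x [-10.8  -3.4   5.3] z 45.6
top mjaw top 95 y [-37.9 -19.1  -8.5] x [-22.9  -0.9  22.1] z 58.1
top mjaw face 20 y [-38.8 -24.2 -20.2] x [-21.2 -11.7  18.1] z 47.1
top ring 195 y [ 57.   81.9 112.7] x [-27.5  -1.4  26.2] z 82.4
top fine 59 y [72.3 84.4 97.2] x [-11.9  -0.3  12.6] z 100.8
top mould top -27.009769426466974 [-25.6  23.6] [-28.7  28.8] 45.25485152774233
```

Both cameras put the fixed jaw's face at y ≈ -100 and the moving jaw at about -39. The mould's face is at about -96, so there is clearance. I'll descend.

Call:
send_rows(plan=[-1,1,-1,0,0,0,-0.01,-1,0,0,0,0,0,0,-1,0,0,8,0,0,0,-1,0,0,8,0,0,0,-1,0,0,0,0,0,0])

```text
time: 12.0
position: [0.5168, 0.0209, 0.0713]
tool_rot: [0.759, 0.652, 0.001, 0.002]
ft_force: [-0.7, 0.1, -3.0]
grip_width: 0.0598
```

```bash
python3 st.py 515.3 21.1 39 -8.7
```

```text
12.0 [516.8  20.9  71.3] yaw y -8.67 tilt [ 0.0037 -0.0011] w 59.85 F [-0.65  0.12 -3.01] M [-0.099  0.058  0.005] q6 -0.02
tool shift [-0.  -1.7 32.3]
rz 0.001
untilt [0.004 0.001]
```

Call:
send_rows(plan=[-1,0,-2,0,0.004,0.001,0,-1,0,0,8,0,0,0,-1,0,0,8,0,0,0,-1,0,0,8,0,0,0,-1,0,0,0,0,0,0])

```text
time: 12.5
position: [0.5146, 0.0213, 0.0448]
tool_rot: [0.759, 0.652, -0.0, -0.001]
ft_force: [-0.2, -0.2, -3.6]
grip_width: 0.0599
```

```bash
python3 st.py 515.3 21.1 38.5 -8.7
```

```text
12.5 [514.6  21.3  44.8] yaw y -8.67 tilt [-0.0011  0.0007] w 59.93 F [-0.22 -0.24 -3.6 ] M [-0.105  0.061 -0.057] q6 -0.03
tool shift [-0.1  0.7  6.3]
rz 0.001
untilt [-0.001 -0.001]
```

Call:
send_rows(plan=[-1,0,0,4,0,0,0,-1,0,0,2,0,0,0,-1,0,0,0,0,0,0])

```text
time: 12.8
position: [0.5147, 0.0213, 0.0381]
tool_rot: [0.759, 0.652, -0.0, -0.001]
ft_force: [-0.9, -0.1, 0.1]
grip_width: 0.0597
```

```bash
python3 st.py 515.3 21.1 38 -8.7
```

```text
12.8 [514.7  21.3  38.1] yaw y -8.67 tilt [-0.0013  0.0008] w 59.71 F [-0.9  -0.05  0.12] M [-0.075  0.067  0.022] q6 -0.03
tool shift [-0.1  0.6  0.1]
rz 0.0
untilt [-0.001 -0.001]
```

The weight is off the gripper, so the mould is on the plate. I'll release and rise.

Call:
send_rows(plan=[1,0,0,0,0,0,0,1,0,0,0,0,0,0,1,0,0,0,0,0,0,1,0,0,0,0,0,0,1,0,0,-15,0,0,0,1,0,0,-20,0,0,0,1,0,0,-40,0,0,0,1,0,0,-40,0,0,0])

```text
time: 13.6
position: [0.5126, 0.0213, 0.1532]
tool_rot: [0.759, 0.651, -0.003, -0.004]
ft_force: [1.1, -0.5, -0.4]
grip_width: 0.0869
```

```bash
python3 st.py 538.7 173.8 150 36
```

```text
13.6 [512.6  21.3 153.2] yaw y -8.69 tilt [-0.0092  0.0021] w 86.89 F [ 1.09 -0.47 -0.44] M [-0.085  0.049 -0.047] q6 -0.03
tool shift [154.7   2.8   3.3]
rz -0.78
untilt [-0.009 -0.001]
```

Call:
send_rows(plan=[1,30,0,0,-0.009,-0.001,0,1,45,1,0,0,0,0,1,45,1,0,0,0,0,1,30,1,0,0,0,0,1,0,0,0,0,0,0.15,1,0,0,0,0,0,0.15,1,0,0,0,0,0,0])

```text
time: 14.3
position: [0.5455, 0.1746, 0.1625]
tool_rot: [0.85, 0.526, 0.009, 0.006]
ft_force: [-0.6, -0.1, 0.5]
grip_width: 0.0868
```

```bash
python3 st.py 538.5 173.5 54 -26;  python3 -c "
from h import *
for n in ('top','side'):
    im,d=snap(n,n+'3')
a=cv2.imread('pics/side3.png')[140:230,200:280];b=cv2.imread('pics/top3.png')[180:250,165:285]
cv2.imwrite('pics/c4.png',np.hstack([cv2.resize(a,(320,360),interpolation=2),cv2.resize(b,(480,360),interpolation=2)]))"
```

```text
14.3 [545.5 174.6 162.5] yaw y -26.55 tilt [ 0.0212 -0.001 ] w 86.79 F [-0.61 -0.06  0.51] M [-0.129  0.112 -0.002] q6 0.58
tool shift [ -5.   -7.9 108.3]
rz -0.01
untilt [ 0.019 -0.009]
```

View pics/c4.png

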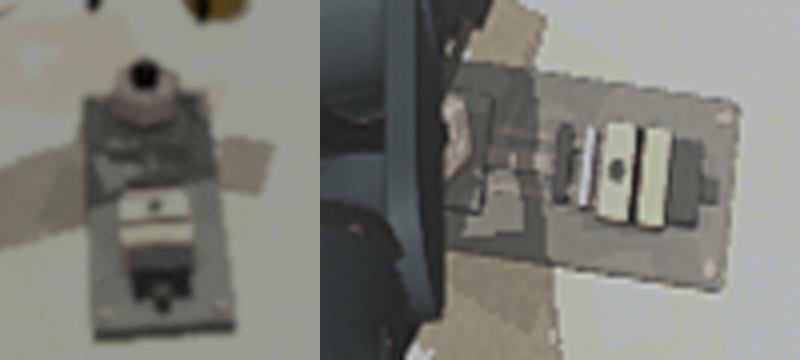

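The mould stands at (635,175) in the right part, square between moving jaw (590,168) and fixed jaw (685,182). Next: fix the tilt and offset over the ring.

Call:
send_rows(plan=[1,0,0,0,0.019,-0.009,-0.01,1,-5,-8,0,0,0,0,1,0,0,15,0,0,0,1,0,0,15,0,0,0,1,0,0,10,0,0,0,1,0,0,0,0,0,0])

```text
time: 15.0
position: [0.5338, 0.1704, 0.1218]
tool_rot: [0.846, 0.533, -0.002, -0.0]
ft_force: [0.3, -0.5, 0.6]
grip_width: 0.0868
```

```bash
python3 st.py 538.5 173.5 54 -26
```

```text
15.0 [533.8 170.4 121.8] yaw y -25.53 tilt [-0.0033 -0.0013] w 86.82 F [ 0.33 -0.46  0.63] M [-0.077  0.096  0.014] q6 0.56
tool shift [ 5.   3.1 67.8]
rz 0.008
untilt [-0.002  0.003]
```

Call:
send_rows(plan=[1,5,3,0,-0.002,0.003,0.008,1,0,0,0,0,0,0,1,0,0,10,0,0,0,1,0,0,10,0,0,0,1,0,0,10,0,0,0,1,0,0,10,0,0,0,1,0,0,0,0,0,0])

```text
time: 15.7
position: [0.5399, 0.1739, 0.0797]
tool_rot: [0.848, 0.53, 0.001, 0.0]
ft_force: [-0.4, 0.0, 0.3]
grip_width: 0.0871
```

```bash
python3 st.py 538.5 173.5 54 -26
```

```text
15.7 [539.9 173.9  79.7] yaw y -25.99 tilt [0.0021 0.001 ] w 87.08 F [-0.44  0.01  0.27] M [-0.084  0.121  0.004] q6 0.57
tool shift [-1.  -1.1 25.7]
rz 0.0
untilt [ 0.001 -0.002]
```

Call:
send_rows(plan=[1,-1,-1,8,0,0,0,1,0,0,9,0,0,0,1,0,0,8,0,0,0,1,0,0,0,0,0,0,-1,0,0,0,0,0,0,-1,0,0,0,0,0,0,-1,0,0,0,0,0,0,-1,0,0,0,0,0,0], force=10)

```text
time: 16.5
position: [0.5388, 0.1734, 0.0524]
tool_rot: [0.848, 0.53, 0.001, 0.0]
ft_force: [-0.2, -0.0, 0.2]
grip_width: 0.0625
```

Call:
send_rows(plan=[-1,0,0,0,0,0,0,-1,0,0,0,0,0,0,-1,0,0,0,0,0,0,-1,0,0,0,0,0,0,-1,0,0,0,0,0,0])

```text
time: 17.0
position: [0.5383, 0.1737, 0.0525]
tool_rot: [0.848, 0.53, 0.001, -0.0]
ft_force: [-0.4, 1.1, -0.6]
grip_width: 0.0572
```

```bash
python3 st.py 538.5 173.5 54 -26
```

```text
17.0 [538.3 173.7  52.5] yaw y -25.97 tilt [0.0018 0.0013] w 57.15 F [-0.4   1.14 -0.61] M [-0.08   0.083  0.024] q6 0.57
tool shift [-0.1  0.3 -1.5]
rz 0.001
untilt [ 0.001 -0.002]
```

Call:
send_rows(plan=[-1,0,0,0,0,0,0,-1,0,0,0,0,0,0,-1,0,0,0,0,0,0,-1,0,0,0,0,0,0], force=55)

```text
time: 17.4
position: [0.5383, 0.1737, 0.0525]
tool_rot: [0.848, 0.531, 0.001, 0.0]
ft_force: [-0.1, 0.7, -1.5]
grip_width: 0.0561
```

```bash
python3 st.py 538.5 173.5 54 -26
```

```text
17.4 [538.3 173.7  52.5] yaw y -25.89 tilt [0.0018 0.0009] w 56.1 F [-0.08  0.71 -1.46] M [-0.032  0.149  0.165] q6 0.57
tool shift [-0.1  0.3 -1.5]
rz 0.002
untilt [ 0.001 -0.002]
```

The grip is flush (56.1 mm): ring ≈ 0.82 rad, gap ≈ 61.1 mm. Contact should come about 0.76 rad further on, and 15 N at about 0.91 rad. I'll turn in stages.

Call:
send_rows(plan=[-1,0,0,0,0,0,0.08,-1,0,0,0,0,0,0.1,-1,0,0,0,0,0,0.1,-1,0,0,0,0,0,0])

```text
time: 17.8
position: [0.5375, 0.1741, 0.0525]
tool_rot: [0.915, 0.404, 0.0, -0.0]
ft_force: [0.3, -0.9, -1.8]
grip_width: 0.0566
```

```bash
python3 st.py 538.3 173.7 52.5 -26
```

```text
17.8 [537.5 174.1  52.5] yaw y -42.33 tilt [0.0006 0.0006] w 56.55 F [ 0.29 -0.94 -1.79] M [-0.276  0.049 -0.425] q6 0.85
tool shift [ 0.2  0.9 -0. ]
rz -0.285
untilt [ 0.    -0.001]
```

Call:
send_rows(plan=[-1,0,0,0,0,0,0.08,-1,0,0,0,0,0,0.1,-1,0,0,0,0,0,0.1,-1,0,0,0,0,0,0,-1,0,0,0,0,0,0], force=60)

```text
time: 18.3
position: [0.5369, 0.1747, 0.0525]
tool_rot: [0.962, 0.274, 0.0, -0.001]
ft_force: [-1.0, 0.6, -1.1]
grip_width: 0.056
```

```bash
python3 st.py 538.3 173.7 52.5 -26
```

```text
18.3 [536.9 174.7  52.5] yaw y -58.23 tilt [-0.0001  0.0011] w 56.04 F [-1.02  0.64 -1.1 ] M [-0.212  0.093 -0.429] q6 1.13
tool shift [0.6 1.6 0. ]
rz -0.562
untilt [-0.001 -0.   ]
```

Call:
send_rows(plan=[-1,0,0,0,0,0,0.04,-1,0,0,0,0,0,0,-1,0,0,0,0,0,0])

```text
time: 18.6
position: [0.5369, 0.1748, 0.0525]
tool_rot: [0.966, 0.257, 0.0, -0.001]
ft_force: [-0.5, 1.5, -1.4]
grip_width: 0.056
```

```bash
python3 st.py 538.3 173.7 52.5 -26
```

```text
18.6 [536.9 174.8  52.5] yaw y -60.19 tilt [-0.0003  0.0016] w 56.05 F [-0.53  1.5  -1.39] M [-0.174  0.13  -0.397] q6 1.16
tool shift [ 0.7  1.6 -0. ]
rz -0.597
untilt [-0.002 -0.001]
```

Call:
send_rows(plan=[-1,0,0,0,0,0,0.06,-1,0,0,0,0,0,0.05,-1,0,0,0,0,0,0,-1,0,0,0,0,0,0])

```text
time: 19.0
position: [0.5367, 0.175, 0.0525]
tool_rot: [0.978, 0.207, -0.0, -0.001]
ft_force: [-0.7, 1.0, -0.5]
grip_width: 0.0562
```

```bash
python3 st.py 538.3 173.7 52.5 -26
```

```text
19.0 [536.7 175.   52.5] yaw y -66.14 tilt [-0.0005  0.0014] w 56.17 F [-0.74  0.95 -0.54] M [-0.221  0.184 -0.356] q6 1.27
tool shift [0.9 1.9 0. ]
rz -0.701
untilt [-0.001 -0.   ]
```

Call:
send_rows(plan=[-1,0,0,0,0,0,0.04,-1,0,0,0,0,0,0,-1,0,0,0,0,0,0])

```text
time: 19.3
position: [0.5367, 0.1751, 0.0525]
tool_rot: [0.982, 0.189, -0.0, -0.001]
ft_force: [-0.4, 1.2, -1.2]
grip_width: 0.056
```

```bash
python3 st.py 538.3 173.7 52.5 -26
```

```text
19.3 [536.7 175.1  52.5] yaw y -68.2 tilt [-0.0006  0.0016] w 56.03 F [-0.42  1.18 -1.17] M [-0.144  0.196 -0.257] q6 1.31
tool shift [ 1.   1.9 -0. ]
rz -0.737
untilt [-0.002  0.   ]
```

Call:
send_rows(plan=[-1,0,0,0,0,0,0.04,-1,0,0,0,0,0,0,-1,0,0,0,0,0,0])

```text
time: 19.6
position: [0.5366, 0.1752, 0.0525]
tool_rot: [0.985, 0.171, -0.0, -0.001]
ft_force: [0.4, 1.8, -1.2]
grip_width: 0.0561
```

```bash
python3 st.py 538.3 173.7 52.5 -26
```

```text
19.6 [536.6 175.2  52.5] yaw y -70.3 tilt [-0.0007  0.0017] w 56.15 F [ 0.38  1.85 -1.21] M [-0.136  0.119 -0.209] q6 1.34
tool shift [ 1.1  2.  -0. ]
rz -0.773
untilt [-0.002  0.   ]
```

```bash
python3 - <<'E'
from h import *
for n in ('top','side'): snap(n,n+'4')
a=cv2.imread('pics/side4.png')[170:220,215:265];b=cv2.imread('pics/top4.png')[195:240,215:275]
cv2.imwrite('pics/c5.png',np.hstack([cv2.resize(a,(330,350),interpolation=2),cv2.resize(b,(467,350),interpolation=2)]))
a=np.radians(81.3);e=np.array([np.cos(a),np.sin(a)]);f=np.array([np.sin(a),-np.cos(a)]);o=np.array([525.8,89.8])
for n in ('side','top'):
  for k in ('3','4'):
    c=cloud(n,np.load(f'pics/{n}{k}.npy'))*1000;z=c[...,2];q=c[...,:2]-o;y=q@e;x=q@f
    m=(abs(z-65)<3)&(abs(x)<35)&(y>-110)&(y<-30);print(n,k,'mould top y',np.percentile(y[m],[2,50,98]).round(1),y[m].mean().round(2),'x',np.percentile(x[m],[2,98]).round(1))
    m=(abs(z-56)<5)&(abs(x)<20)&(y>-60)&(y<-10);print('   mjaw y',np.percentile(y[m],[2,50,98]).round(1) if m.any() else None)
print([ (robot.get_obs()['moment'][2].round(3)) for _ in range(3)])
E
```

```text
side 3 mould top y [-96.7 -71.3 -46.7] -72.71 x [-28.3  28.4]
   mjaw y [-45.8 -20.2 -10.7]
side 4 mould top y [-99.1 -71.3 -47.7] -73.11 x [-28.3  27.8]
   mjaw y [-47.6 -25.2 -14.8]
top 3 mould top y [-105.4  -73.3  -37.2] -73.07 x [-29.2  26.8]
   mjaw y [-37.8 -18.6 -10.6]
top 4 mould top y [-104.1  -73.4  -47.9] -73.86 x [-29.3  27.2]
   mjaw y [-46.8 -27.6 -17.7]
[np.float64(-0.192), np.float64(-0.192), np.float64(-0.192)]
```

View pics/c5.png

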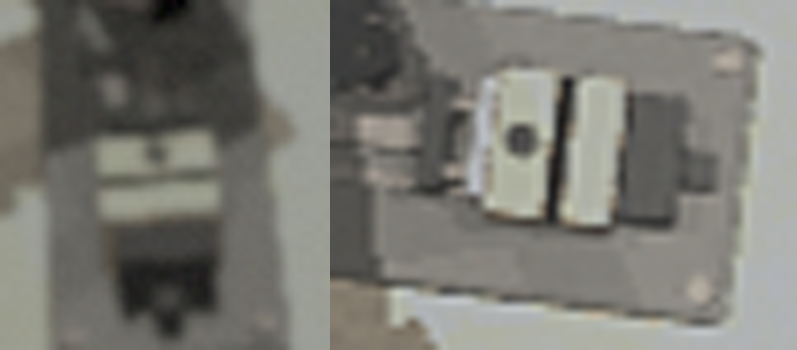

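The crop shows the moving jaw (483,135) on the mould, and the mould against the fixed jaw (625,150), so contact is at hand. To judge the clamping force I'll read the torque during small steps.

Call:
send_rows(plan=[-1,0,0,0,0,0,0.04])

```text
time: 19.8
position: [0.5366, 0.1753, 0.0525]
tool_rot: [0.988, 0.152, -0.0, -0.001]
ft_force: [-0.6, 2.4, -0.7]
grip_width: 0.0567
```

```bash
python3 st.py|head -1
```

```text
19.8 [536.6 175.3  52.5] yaw y -72.49 tilt [-0.0007  0.0014] w 56.67 F [-0.58  2.43 -0.71] M [0.116 0.218 0.427] q6 1.38
```

Call:
send_rows(plan=[-1,0,0,0,0,0,0,-1,0,0,0,0,0,0])

```text
time: 20.0
position: [0.5366, 0.1753, 0.0525]
tool_rot: [0.988, 0.153, -0.0, -0.001]
ft_force: [-0.1, 0.8, -1.4]
grip_width: 0.0561
```

```bash
python3 st.py|head -1
```

```text
20.0 [536.6 175.3  52.5] yaw y -72.44 tilt [-0.0007  0.0016] w 56.07 F [-0.09  0.84 -1.45] M [-0.105  0.207 -0.204] q6 1.38
```

Call:
send_rows(plan=[-1,0,0,0,0,0,0.02])

```text
time: 20.1
position: [0.5366, 0.1754, 0.0525]
tool_rot: [0.99, 0.144, -0.0, -0.001]
ft_force: [-1.5, 2.5, -0.2]
grip_width: 0.0563
```

```bash
python3 st.py|head -1
```

```text
20.1 [536.6 175.4  52.5] yaw y -73.5 tilt [-0.0007  0.0013] w 56.25 F [-1.52  2.54 -0.19] M [0.061 0.189 0.49 ] q6 1.4
```

Call:
send_rows(plan=[-1,0,0,0,0,0,0.02])

```text
time: 20.2
position: [0.5365, 0.1754, 0.0525]
tool_rot: [0.991, 0.134, -0.0, -0.001]
ft_force: [-0.6, 2.8, -0.2]
grip_width: 0.0561
```

```bash
python3 st.py|head -1
```

```text
20.2 [536.5 175.4  52.5] yaw y -74.61 tilt [-0.0007  0.001 ] w 56.08 F [-0.55  2.85 -0.21] M [0.118 0.201 0.479] q6 1.42
```

Call:
send_rows(plan=[-1,0,0,0,0,0,0,-1,0,0,0,0,0,0])

```text
time: 20.4
position: [0.5365, 0.1754, 0.0525]
tool_rot: [0.991, 0.134, -0.0, -0.0]
ft_force: [-0.4, 1.9, -0.6]
grip_width: 0.0559
```

```bash
python3 st.py|head -1
```

```text
20.4 [536.5 175.4  52.5] yaw y -74.61 tilt [-0.0006  0.0008] w 55.92 F [-0.35  1.88 -0.56] M [0.014 0.164 0.226] q6 1.42
```

Call:
send_rows(plan=[-1,0,0,0,0,0,0.02])

```text
time: 20.5
position: [0.5365, 0.1754, 0.0525]
tool_rot: [0.992, 0.124, -0.0, -0.0]
ft_force: [0.3, 1.8, -1.3]
grip_width: 0.0562
```

```bash
python3 st.py|head -1
```

```text
20.5 [536.5 175.4  52.5] yaw y -75.76 tilt [-0.0006  0.0007] w 56.18 F [ 0.28  1.81 -1.31] M [0.174 0.217 0.421] q6 1.44
```

Call:
send_rows(plan=[-1,0,0,0,0,0,0.02])

```text
time: 20.6
position: [0.5365, 0.1755, 0.0525]
tool_rot: [0.994, 0.114, -0.0, -0.0]
ft_force: [-0.6, 1.7, -0.5]
grip_width: 0.0559
```

```bash
python3 st.py|head -1
```

```text
20.6 [536.5 175.5  52.5] yaw y -76.95 tilt [-0.0005  0.0007] w 55.95 F [-0.59  1.71 -0.55] M [0.131 0.219 0.465] q6 1.46
```

Call:
send_rows(plan=[-1,0,0,0,0,0,0,-1,0,0,0,0,0,0])

```text
time: 20.8
position: [0.5365, 0.1755, 0.0525]
tool_rot: [0.994, 0.113, -0.0, -0.0]
ft_force: [-0.7, 1.1, -0.6]
grip_width: 0.0562
```

```bash
python3 st.py|head -1
```

```text
20.8 [536.5 175.5  52.5] yaw y -77.01 tilt [-0.0006  0.0006] w 56.15 F [-0.65  1.1  -0.58] M [0.15  0.162 0.373] q6 1.46
```

Call:
send_rows(plan=[-1,0,0,0,0,0,0.03])

```text
time: 20.9
position: [0.5364, 0.1756, 0.0525]
tool_rot: [0.995, 0.098, -0.0, -0.0]
ft_force: [-0.3, 2.7, -1.5]
grip_width: 0.0561
```

```bash
python3 st.py|head -1
```

```text
20.9 [536.4 175.6  52.5] yaw y -78.73 tilt [-0.0007  0.0007] w 56.05 F [-0.3   2.69 -1.5 ] M [0.222 0.185 0.566] q6 1.49
```

Call:
send_rows(plan=[-1,0,0,0,0,0,0])

```text
time: 21.0
position: [0.5364, 0.1756, 0.0525]
tool_rot: [0.995, 0.098, -0.0, -0.0]
ft_force: [-0.1, 2.3, -0.7]
grip_width: 0.0561
```

```bash
python3 st.py|head -1
```

```text
21.0 [536.4 175.6  52.5] yaw y -78.77 tilt [-0.0007  0.0008] w 56.14 F [-0.14  2.25 -0.72] M [-0.016  0.179  0.174] q6 1.49
```

Call:
send_rows(plan=[-1,0,0,0,0,0,0,-1,0,0,0,0,0,0])

```text
time: 21.2
position: [0.5365, 0.1756, 0.0525]
tool_rot: [0.995, 0.098, -0.0, -0.001]
ft_force: [-0.7, 1.7, -1.1]
grip_width: 0.0559
```

```bash
python3 st.py|head -1
```

```text
21.2 [536.5 175.6  52.5] yaw y -78.79 tilt [-0.0007  0.0011] w 55.9 F [-0.73  1.7  -1.14] M [0.033 0.206 0.267] q6 1.49
```

Dead reckoning gives ≈15.7 N; the forward torque suggests ≥10 N. A small reverse nudge gives an estimate that doesn't depend on the friction value.

Call:
send_rows(plan=[-1,0,0,0,0,0,-0.02])

```text
time: 21.3
position: [0.5365, 0.1756, 0.0525]
tool_rot: [0.994, 0.107, -0.0, -0.001]
ft_force: [-0.1, 1.8, -1.1]
grip_width: 0.0559
```

```bash
python3 st.py|head -1
```

```text
21.3 [536.5 175.6  52.5] yaw y -77.73 tilt [-0.0008  0.0016] w 55.91 F [-0.06  1.75 -1.11] M [-0.14   0.206 -0.325] q6 1.47
```

Call:
send_rows(plan=[-1,0,0,0,0,0,-0.02])

```text
time: 21.4
position: [0.5365, 0.1755, 0.0525]
tool_rot: [0.993, 0.117, -0.0, -0.001]
ft_force: [-0.6, 1.8, -0.8]
grip_width: 0.0557
```

```bash
python3 st.py|head -1
```

```text
21.4 [536.5 175.5  52.5] yaw y -76.61 tilt [-0.0009  0.0021] w 55.75 F [-0.6   1.77 -0.82] M [-0.128  0.145 -0.426] q6 1.45
```

Call:
send_rows(plan=[-1,0,0,0,0,0,-0.02])

```text
time: 21.5
position: [0.5365, 0.1755, 0.0525]
tool_rot: [0.992, 0.127, -0.0, -0.001]
ft_force: [0.1, 1.6, -0.8]
grip_width: 0.0559
```

```bash
python3 st.py|head -1
```

```text
21.5 [536.5 175.5  52.5] yaw y -75.46 tilt [-0.0011  0.0025] w 55.89 F [ 0.07  1.65 -0.82] M [-0.157  0.186 -0.354] q6 1.43
```

Call:
send_rows(plan=[-1,0,0,0,0,0,0.03])

```text
time: 21.6
position: [0.5364, 0.1755, 0.0525]
tool_rot: [0.994, 0.113, -0.0, -0.001]
ft_force: [-0.3, 3.5, -1.2]
grip_width: 0.0563
```

```bash
python3 st.py|head -1
```

```text
21.6 [536.4 175.5  52.5] yaw y -77.08 tilt [-0.001   0.0022] w 56.29 F [-0.34  3.5  -1.17] M [0.136 0.201 0.484] q6 1.46
```

Call:
send_rows(plan=[-1,0,0,0,0,0,0.03])

```text
time: 21.7
position: [0.5365, 0.1756, 0.0525]
tool_rot: [0.995, 0.098, -0.0, -0.001]
ft_force: [-0.6, 2.8, -1.1]
grip_width: 0.0563
```

```bash
python3 st.py|head -1
```

```text
21.7 [536.5 175.6  52.5] yaw y -78.78 tilt [-0.0008  0.0017] w 56.25 F [-0.56  2.75 -1.13] M [0.139 0.183 0.533] q6 1.49
```

Torque suggests less than dead reckoning does, so I'll sweep back into the free region and forward again for a clean torque/angle curve.

Call:
send_rows(plan=[-1,0,0,0,0,0,-0.04,-1,0,0,0,0,0,-0.04,-1,0,0,0,0,0,-0.04,-1,0,0,0,0,0,-0.04,-1,0,0,0,0,0,-0.04,-1,0,0,0,0,0,-0.04,-1,0,0,0,0,0,-0.03])

```text
time: 22.4
position: [0.5368, 0.175, 0.0525]
tool_rot: [0.975, 0.223, -0.0, -0.002]
ft_force: [-0.4, 1.5, -0.9]
grip_width: 0.0561
```

```bash
python3 st.py|head -1
```

```text
22.4 [536.8 175.   52.5] yaw y -64.18 tilt [-0.001   0.0035] w 56.07 F [-0.39  1.5  -0.87] M [-0.258  0.068 -0.432] q6 1.23
```

Call:
send_rows(plan=[-1,0,0,0,0,0,0.03])

```text
time: 22.5
position: [0.5367, 0.175, 0.0525]
tool_rot: [0.978, 0.209, -0.0, -0.002]
ft_force: [-0.2, 2.9, -0.4]
grip_width: 0.0561
```

```bash
python3 st.py|head -1
```

```text
22.5 [536.7 175.   52.5] yaw y -65.83 tilt [-0.0009  0.0032] w 56.13 F [-0.2   2.87 -0.43] M [0.082 0.19  0.466] q6 1.26
```

Call:
send_rows(plan=[-1,0,0,0,0,0,0.03])

```text
time: 22.6
position: [0.5367, 0.1751, 0.0525]
tool_rot: [0.981, 0.195, -0.0, -0.001]
ft_force: [-1.5, 3.2, -1.6]
grip_width: 0.0559
```

```bash
python3 st.py|head -1
```

```text
22.6 [536.7 175.1  52.5] yaw y -67.53 tilt [-0.0008  0.0027] w 55.91 F [-1.53  3.21 -1.56] M [-0.047  0.186  0.5  ] q6 1.29
```

Call:
send_rows(plan=[-1,0,0,0,0,0,0.03])

```text
time: 22.7
position: [0.5367, 0.1751, 0.0525]
tool_rot: [0.984, 0.18, -0.0, -0.001]
ft_force: [-0.8, 3.5, -1.7]
grip_width: 0.0558
```

```bash
python3 st.py|head -1
```

```text
22.7 [536.7 175.1  52.5] yaw y -69.24 tilt [-0.0006  0.0021] w 55.82 F [-0.8   3.47 -1.68] M [0.031 0.159 0.503] q6 1.32
```

Call:
send_rows(plan=[-1,0,0,0,0,0,0.03])

```text
time: 22.8
position: [0.5366, 0.1752, 0.0525]
tool_rot: [0.986, 0.165, -0.0, -0.001]
ft_force: [-1.0, 2.3, -0.8]
grip_width: 0.0566
```

```bash
python3 st.py|head -1
```

```text
22.8 [536.6 175.2  52.5] yaw y -70.96 tilt [-0.0006  0.0016] w 56.64 F [-0.99  2.27 -0.84] M [0.063 0.191 0.4  ] q6 1.35
```

Call:
send_rows(plan=[-1,0,0,0,0,0,0.03])

```text
time: 22.9
position: [0.5366, 0.1753, 0.0525]
tool_rot: [0.989, 0.151, -0.0, -0.001]
ft_force: [-1.1, 1.9, -1.8]
grip_width: 0.0561
```

```bash
python3 st.py|head -1
```

```text
22.9 [536.6 175.3  52.5] yaw y -72.68 tilt [-0.0004  0.0011] w 56.13 F [-1.13  1.92 -1.75] M [0.089 0.111 0.498] q6 1.38
```

Call:
send_rows(plan=[-1,0,0,0,0,0,0.03])

```text
time: 23.0
position: [0.5366, 0.1754, 0.0525]
tool_rot: [0.991, 0.136, -0.0, -0.0]
ft_force: [-0.1, 2.5, -1.3]
grip_width: 0.0561
```

```bash
python3 st.py|head -1
```

```text
23.0 [536.6 175.4  52.5] yaw y -74.4 tilt [-0.0003  0.0007] w 56.06 F [-0.09  2.53 -1.32] M [0.117 0.24  0.489] q6 1.42
```

Call:
send_rows(plan=[-1,0,0,0,0,0,0.03])

```text
time: 23.1
position: [0.5365, 0.1754, 0.0525]
tool_rot: [0.993, 0.121, -0.0, -0.0]
ft_force: [-0.7, 2.5, -0.7]
grip_width: 0.056
```

```bash
python3 st.py|head -1
```

```text
23.1 [536.5 175.4  52.5] yaw y -76.12 tilt [-0.0003  0.0002] w 56.01 F [-0.68  2.46 -0.68] M [0.208 0.22  0.535] q6 1.45
```

Call:
send_rows(plan=[-1,0,0,0,0,0,0.03])

```text
time: 23.2
position: [0.5365, 0.1755, 0.0525]
tool_rot: [0.994, 0.106, -0.0, 0.0]
ft_force: [-0.7, 2.2, -1.7]
grip_width: 0.0565
```

```bash
python3 st.py|head -1
```

```text
23.2 [536.5 175.5  52.5] yaw y -77.83 tilt [-0.0002 -0.0002] w 56.51 F [-0.67  2.24 -1.69] M [0.182 0.219 0.585] q6 1.48
```

Call:
send_rows(plan=[-1,0,0,0,0,0,0.03])

```text
time: 23.3
position: [0.5364, 0.1756, 0.0525]
tool_rot: [0.996, 0.091, -0.0, 0.0]
ft_force: [-0.7, 2.1, -0.9]
grip_width: 0.0563
```

```bash
python3 st.py|head -1
```

```text
23.3 [536.4 175.6  52.5] yaw y -79.55 tilt [-0.0002 -0.0007] w 56.26 F [-0.69  2.08 -0.92] M [0.29  0.237 0.483] q6 1.51
```

Call:
send_rows(plan=[-1,0,0,0,0,0,0.03])

```text
time: 23.4
position: [0.5364, 0.1757, 0.0525]
tool_rot: [0.997, 0.076, -0.0, 0.001]
ft_force: [0.1, 2.3, -0.8]
grip_width: 0.0562
```

```bash
python3 st.py|head -1
```

```text
23.4 [536.4 175.7  52.5] yaw y -81.24 tilt [-0.0001 -0.0011] w 56.21 F [ 0.15  2.3  -0.77] M [0.308 0.222 0.576] q6 1.54
```

Call:
send_rows(plan=[-1,0,0,0,0,0,-0.03])

```text
time: 23.5
position: [0.5364, 0.1757, 0.0525]
tool_rot: [0.996, 0.091, -0.0, 0.0]
ft_force: [0.0, -0.1, -0.9]
grip_width: 0.0559
```

```bash
python3 st.py|head -1
```

```text
23.5 [536.4 175.7  52.5] yaw y -79.57 tilt [-0.0001 -0.0009] w 55.94 F [ 0.   -0.1  -0.88] M [ 0.002  0.18  -0.347] q6 1.51
```

Call:
send_rows(plan=[-1,0,0,0,0,0,-0.03])

```text
time: 23.6
position: [0.5365, 0.1756, 0.0525]
tool_rot: [0.994, 0.106, -0.0, 0.0]
ft_force: [0.3, 0.3, -1.1]
grip_width: 0.0561
```

```bash
python3 st.py|head -1
```

```text
23.6 [536.5 175.6  52.5] yaw y -77.82 tilt [-0.0002 -0.0006] w 56.06 F [ 0.25  0.32 -1.06] M [-0.011  0.206 -0.4  ] q6 1.48
```

Call:
send_rows(plan=[-1,0,0,0,0,0,-0.03])

```text
time: 23.7
position: [0.5365, 0.1755, 0.0525]
tool_rot: [0.993, 0.121, -0.0, 0.0]
ft_force: [-0.5, 0.6, -0.6]
grip_width: 0.0563
```

```bash
python3 st.py|head -1
```

```text
23.7 [536.5 175.5  52.5] yaw y -76.06 tilt [-0.0003 -0.0001] w 56.27 F [-0.48  0.65 -0.59] M [ 0.019  0.216 -0.399] q6 1.45
```

Call:
send_rows(plan=[-1,0,0,0,0,0,0.03])

```text
time: 23.8
position: [0.5365, 0.1755, 0.0525]
tool_rot: [0.994, 0.107, -0.0, 0.0]
ft_force: [-1.2, 2.7, -0.4]
grip_width: 0.0561
```

```bash
python3 st.py|head -1
```

```text
23.8 [536.5 175.5  52.5] yaw y -77.69 tilt [-0.0004 -0.0002] w 56.14 F [-1.21  2.74 -0.44] M [0.372 0.22  0.506] q6 1.47
```

Call:
send_rows(plan=[-1,0,0,0,0,0,0.03])

```text
time: 23.9
position: [0.5365, 0.1756, 0.0525]
tool_rot: [0.996, 0.092, -0.0, 0.0]
ft_force: [-0.5, 1.8, -1.2]
grip_width: 0.0562
```

```bash
python3 st.py|head -1
```

```text
23.9 [536.5 175.6  52.5] yaw y -79.42 tilt [-0.0003 -0.0005] w 56.21 F [-0.51  1.75 -1.22] M [0.278 0.29  0.542] q6 1.51
```

Call:
send_rows(plan=[-1,0,0,0,0,0,0.03])

```text
time: 24.0
position: [0.5365, 0.1757, 0.0525]
tool_rot: [0.997, 0.077, -0.0, 0.0]
ft_force: [-0.0, 1.3, -0.9]
grip_width: 0.0559
```

```bash
python3 st.py|head -1
```

```text
24.0 [536.5 175.7  52.5] yaw y -81.15 tilt [-0.0001 -0.0009] w 55.86 F [-0.04  1.32 -0.89] M [0.277 0.185 0.613] q6 1.54
```

Call:
send_rows(plan=[-1,0,0,0,0,0,0.03])

```text
time: 24.1
position: [0.5364, 0.1758, 0.0525]
tool_rot: [0.998, 0.062, -0.0, 0.001]
ft_force: [-0.6, 2.1, -1.3]
grip_width: 0.0564
```

```bash
python3 st.py|head -1
```

```text
24.1 [536.4 175.8  52.5] yaw y -82.88 tilt [ 0.     -0.0014] w 56.43 F [-0.57  2.09 -1.32] M [0.376 0.219 0.6  ] q6 1.57
```

Call:
send_rows(plan=[-1,0,0,0,0,0,-0.03])

```text
time: 24.2
position: [0.5364, 0.1758, 0.0525]
tool_rot: [0.997, 0.077, -0.0, 0.001]
ft_force: [-0.6, -0.0, -1.4]
grip_width: 0.0562
```

```bash
python3 st.py|head -1
```

```text
24.2 [536.4 175.8  52.5] yaw y -81.22 tilt [ 0.     -0.0013] w 56.17 F [-0.61 -0.02 -1.36] M [-0.06   0.191 -0.263] q6 1.54
```

Call:
send_rows(plan=[-1,0,0,0,0,0,0.03])

```text
time: 24.3
position: [0.5364, 0.1758, 0.0525]
tool_rot: [0.998, 0.063, -0.0, 0.001]
ft_force: [-0.6, 2.4, 0.2]
grip_width: 0.0561
```

```bash
python3 st.py|head -1
```

```text
24.3 [536.4 175.8  52.5] yaw y -82.81 tilt [ 0.     -0.0015] w 56.12 F [-0.56  2.39  0.17] M [0.434 0.244 0.644] q6 1.57
```

Call:
send_rows(plan=[-1,0,0,0,0,0,-0.03])

```text
time: 24.4
position: [0.5364, 0.1757, 0.0525]
tool_rot: [0.997, 0.077, -0.0, 0.001]
ft_force: [-0.7, -0.2, -1.7]
grip_width: 0.0562
```

```bash
python3 st.py|head -1
```

```text
24.4 [536.4 175.7  52.5] yaw y -81.12 tilt [-0.0001 -0.0012] w 56.22 F [-0.69 -0.17 -1.73] M [ 0.017  0.236 -0.305] q6 1.54
```

Call:
send_rows(plan=[-1,0,0,0,0,0,0.03])

```text
time: 24.5
position: [0.5364, 0.1757, 0.0525]
tool_rot: [0.998, 0.063, -0.0, 0.001]
ft_force: [-0.3, 2.7, -0.8]
grip_width: 0.0563
```

```bash
python3 st.py|head -1
```

```text
24.5 [536.4 175.7  52.5] yaw y -82.78 tilt [ 0.0001 -0.0013] w 56.32 F [-0.3   2.69 -0.8 ] M [0.421 0.239 0.641] q6 1.57
```

Call:
send_rows(plan=[-1,0,0,0,0,0,-0.03])

```text
time: 24.6
position: [0.5364, 0.1757, 0.0525]
tool_rot: [0.997, 0.077, -0.0, 0.001]
ft_force: [-0.1, 0.8, -1.3]
grip_width: 0.0559
```

```bash
python3 st.py|head -1
```

```text
24.6 [536.4 175.7  52.5] yaw y -81.21 tilt [-0.0001 -0.0011] w 55.93 F [-0.07  0.78 -1.3 ] M [ 0.036  0.138 -0.367] q6 1.54
```

Call:
send_rows(plan=[-1,0,0,0,0,0,0.03])

```text
time: 24.7
position: [0.5364, 0.1758, 0.0525]
tool_rot: [0.998, 0.062, -0.0, 0.001]
ft_force: [-0.7, 3.0, -0.4]
grip_width: 0.0564
```

```bash
python3 st.py|head -1
```

```text
24.7 [536.4 175.8  52.5] yaw y -82.93 tilt [ 0.     -0.0012] w 56.42 F [-0.73  3.03 -0.37] M [0.42  0.261 0.65 ] q6 1.57
```

Torque at yaw -82.9° agrees both ways: forward ≈0.63 N m against ≈0.47 free, and reverse ≈-0.31 against ≈-0.43 free, so ≈14 N. Dead reckoning gives an upper figure of ≈22 N. Both lie within 8–23 N. I'll release, rise and check.

Call:
send_rows(plan=[-1,0,0,0,0,0,0,-1,0,0,0,0,0,0,1,0,0,0,0,0,0,1,0,0,0,0,0,0,1,0,0,0,0,0,0,1,0,0,0,0,0,0,1,0,0,-10,0,0,0,1,0,0,-15,0,0,0])

```text
time: 25.5
position: [0.5362, 0.1745, 0.0774]
tool_rot: [0.998, 0.06, -0.001, 0.001]
ft_force: [0.3, 0.7, 1.6]
grip_width: 0.0857
```

Call:
send_rows(plan=[1,0,0,-15,0,0,0,1,0,0,-20,0,0,0,1,0,0,-30,0,0,0,1,0,0,-40,0,0,0,1,0,0,-30,0,0,0,1,0,0,0,0,0,0])

```text
time: 26.1
position: [0.5374, 0.1745, 0.223]
tool_rot: [0.998, 0.059, 0.002, 0.001]
ft_force: [0.3, -0.4, 1.1]
grip_width: 0.0874
```

```bash
python3 st.py 425 330 225 -82
```

```text
26.1 [537.4 174.5 223. ] yaw y -83.2 tilt [ 0.0031 -0.0022] w 87.42 F [ 0.29 -0.37  1.12] M [-0.051  0.097  0.01 ] q6 1.57
tool shift [ -93.2 -167.7   -2.7]
rz -0.021
untilt [ 0.003 -0.003]
```

Call:
send_rows(plan=[1,-20,-34,0,0,0,0,1,-22,-38,0,0,0,0,1,-22,-38,0,0,0,0,1,-20,-34,0,0,0,0,1,-10,-20,0,0,0,0,1,0,0,0,0,0,0])

```text
time: 26.7
position: [0.4216, 0.329, 0.2231]
tool_rot: [0.998, 0.056, 0.003, 0.002]
ft_force: [0.2, -0.7, -0.6]
grip_width: 0.0869
```

```bash
python3 - <<'E'
from h import *
for n in ('top','side'): snap(n,n+'5')
a=cv2.imread('pics/top0.png')[190:240,170:270];b=cv2.imread('pics/top5.png')[190:240,170:270]
cv2.imwrite('pics/c6.png',np.vstack([cv2.resize(x,(600,300),interpolation=2) for x in (a,b)]))
a=np.radians(81.3);e=np.array([np.cos(a),np.sin(a)]);f=np.array([np.sin(a),-np.cos(a)]);o=np.array([525.8,89.8])
for k in '05':
    c=cloud('top',np.load(f'pics/top{k}.npy'))*1000;z=c[...,2];q=c[...,:2]-o;y=q@e;x=q@f
    m=(abs(z-82)<5)&(y>40)&(y<125)&(abs(x)<45);print(k,'ring',m.sum(),cv2.minAreaRect(c[m][:,:2].astype(np.float32)))
    m=(abs(z-65)<3)&(abs(x)<35)&(y>-110)&(y<-30)
    if m.sum()>30:print(k,'mould',cv2.minAreaRect(c[m][:,:2].astype(np.float32)),'x',np.percentile(x[m],[2,98]),'y',np.percentile(y[m],[2,98]),np.median(z[m]))
    m=(z>12)&(z<28)&(abs(x)<70)&(abs(y)<160);print(k,'plate',cv2.minAreaRect(c[m][:,:2].astype(np.float32)))
E
python3 st.py
```

```text
0 ring 209 ((537.1614379882812, 173.47003173828125), (59.78733444213867, 55.88718032836914), 3.6874752044677734)
0 plate ((525.782958984375, 89.8384780883789), (300.1200256347656, 120.62043762207031), 81.3255844116211)
5 ring 206 ((537.6555786132812, 173.70944213867188), (61.65890884399414, 56.37580108642578), 12.070796966552734)
5 mould ((513.38330078125, 14.834178924560547), (67.04736328125, 58.57992172241211), 82.83663940429688) x [-29.17373253  27.0955882 ] y [-105.4273873   -48.81160195] 65.20829373574833
5 plate ((525.9348754882812, 90.0599594116211), (300.4106750488281, 120.96221160888672), 81.36554718017578)
26.8 [423.4 327.3 223.2] yaw y -83.65 tilt [ 0.008  -0.0035] w 87.28 F [ 0.17 -0.64 -0.06] M [-0.035  0.127 -0.048] q6 1.92
untilt [ 0.004 -0.008]
```

View pics/c6.png

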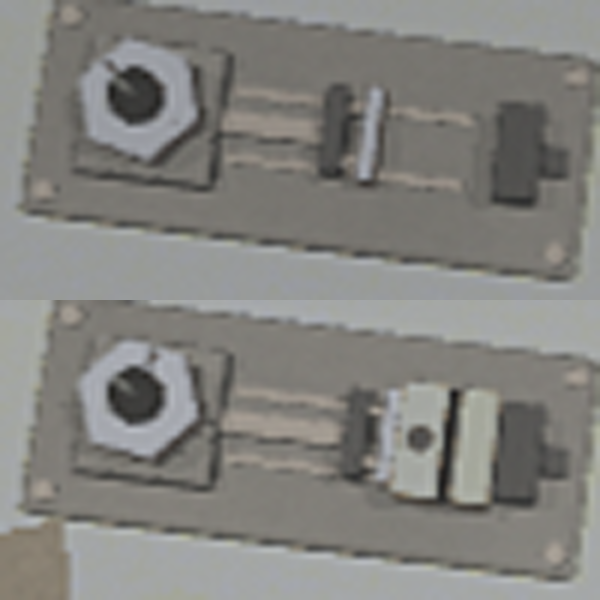

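The before/after crop shows the mould at (445,445) square between the jaws and against the fixed jaw at (520,452). The fine knob's white mark is still up-left at about (122,382), and the ring's own mark has moved clockwise to (152,357). The arm is clear, so I'll hand in.

```bash
python3 -c "
from h import *
print(robot.hand_in())"
```

```text
the job is handed in; nothing more can be done
None
```

The job is handed in. The middle-sized mould stands between the jaws, clamped at an estimated 14 N against the fixed jaw. I measured its thickness at 52.0 mm by squeezing it, then placed it and let it go before clamping. I turned only the outer ring, about 57° clockwise net, with some small back-and-forth moves to measure the torque, then let go and moved clear by about 27 s.

**Last checks:**
- **Mould:** the final picture shows it upright and square, with its middle about 1 mm off the clamp's centre line, against the fixed jaw.
- **Fine knob:** its mark looks to be where it was at the start. I checked this by eye only.
- **Can, cup and tray:** the arm was kept well clear of them; I did not measure their final positions.

**Checks that disagreed:**
- **Clamping force:** torque measured both ways gave about 14 N. Working it out from ring angle and thickness gave about 22 N. Both are inside 8–23 N, but 22 is close to the top. I trusted the torque because it measures the load directly.
- **Ring angle:** the final picture did not settle it. The hexagon's outline suggested about 5° less turn than the tool made, and the ring's mark about 5° more.

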